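Walk the die block round and home against the fence

ROBOT

A 6-joint arm with a two-finger parallel gripper is mounted at the origin on a cart in front of the work surface, level with it; the furniture and walls round the work are solid. World frame = base frame: x ahead of the robot, y to its left, z up, the work surface at z = 0. Lengths are in m, angles in rad, forces in N, time in s.
With the tool pointing down it reaches from about 0.425 to 0.95 m from the base axis. Payload 3.5 kg.
Tool frame: the origin (TCP) lies at the very end of the fingers, on their centre line; the grasp point (between the pads) lies 19 mm behind it; z points along the fingers, y is the line along which they close (so a half turn about z gives the same grasp; the last joint's range is limited). The gripper opens to 85 mm and grips with 20 to 120 N. Pads are 22 mm wide; open, the fingers measure 114 mm over their backs; the gripper's body (76 mm by 85 mm) begins 54 mm behind the grasp point. The pads swing forward as they close: fully open they stand 13 mm farther back than shut.
Start: joints at [-1.396, 0.286, 1.577, -0, 1.279, -0.15], TCP at [0.215, -0.64, 0.231] pointing down, gripper open.
Joint ranges: [-2.77, 2.77], [-0.9, 2.22], [0.21, 2.48], [-1.53, 4.67], [0.24, 2.81], [-2.84, 2.84]. Speed limits (rad/s): [2.79, 2.79, 3.14, 3.14, 3.14, 3.14].

INTERFACE

Orientations are given as a unit quaternion [x, y, z, w].
In Python, from plant import ctrl gives the robot as it stands.
- The arm moves only by the tool carry_out, never from a script. Its argument "deltas" is one flat list of numbers, 6 for each row, row after row: the shift along the tool's x, y, z in m, then the turn, a rotation vector about the tool's x, y, z in rad. A call has 1 to 5 rows; each row is the pose to reach, as a shift and turn from the pose commanded when the call began, along the tool's axes at that moment; what a row does not reach only later rows make up. A row lasts 1/8 s, in which the tool goes at most 62.5 mm and 10.7 degrees, less where a joint would pass 70% of its speed; a pose out of reach is approached as far as the arm can. A call with a gripper value outside its range is refused whole. "grip" is the opening in per cent of the stroke, from 0 (shut) to 100 (fully open), set as the call begins (left out, the last holds). The fingers move at their own pace and stop on an object; "grip_force" is the grip in N (left out, the last holds). Time passes only in rows, so rows that repeat a pose let the fingers close. It gives the time, the measured TCP pose, the force, the opening and the grip force at its end, in the units of the state.
- ctrl.get_state(): the state, without advancing time (a new reading comes with each control period).
- ctrl.read_camera(name): name is "scene" or "top"; returns (picture, depth): 420x560x3 uint8, red, green, blue; 420x560 float32, m along the optical axis (not along the pixel's ray), 0 where there is no reading.
- ctrl.camera_model(name): a dict with "intrinsics" (3x3 intrinsics, pixels), "k1" (the pictures are not rectified: a ray, as slopes to the right and down, at radius r is drawn at 1 + k1 r^2 times it, then the intrinsics apply), "extrinsics" (4x4, takes a point from world to camera coordinates). Camera axes: x right, y down, z forward; pixel columns grow to the right and rows downward; lengths in m; the calibration is good to about 2 mm. A picture is of the moment at which its call begins. camera_model takes no time and is no camera call.
- ctrl.sign_off(): hands the job in; it is judged then, once.
Trained networks look in the newest picture that a camera, given by its name, has taken for a name from the list of things; names that differ only in an ending like _2 or _b are one class to them, and where a whole thing is asked for, a point or a joint stands for the part that bears it (a point fixed in the world has none). Each returns a list of dicts, best first, with "score" (0 to 1); they miss things now and then, are a little off and sometimes report something else, mostly with a low value. They report only what shows in the picture. A call takes as long as a camera call.
- ctrl.find_in(camera, query): "uv" ([column, row] in pixels, amid what is visible of it).
The state is a dict: "time": time; "qpos": joint angles; "dq": joint speeds; "joint_efforts": joint torques, N m; "eef_pos": TCP position; "tcp_rot": TCP orientation; "contact_force": force on the tool from outside, world axes, zero at the start; "wrist_torque": the same for the moment, N m; "opening": opening from 0.0 (shut) to 1.0 (fully open); "finger_force": force on a finger pad.
Only numpy, scipy, OpenCV 4.12 (cv2) and the standard library are available. Lean on these libraries where they do the work, as an engineer would, in place of code of your own. Each camera call takes 0.05 s, during which the arm holds its last target. There are 200 camera calls.

TASK

The heavy square die block stands askew in front of the steel fence. Push its corners with the fingertips, left and right in turn as needed, until one of its sides faces the fence squarely, then push it up so that this side lies flush against the fence along its whole width, and take the hand away. Get it square before it touches so that no corner strikes the fence, keep the block flat on the table, and leave the small things standing around where they are.

Things in the scene. Friction and masses are not known exactly. Their poses are not given: they have to be found in the camera images.
- die_block: Dark cast-alloy die block, loose, 90 x 90 mm square and 42 mm high, about 0.9 kg, too wide to grip; a bright disc and four screw heads are set in its top. All four sides are alike and any of them may go to the fence. Origin at the centre of its underside, x and y square to its sides, z up. It slides on the table when pushed with roughly 5 to 14 N and stops when the push stops.
- fence: Steel fence fixed to the table: an upright bar 200 mm long, 36 mm high and 12 mm thick, with a low grey bolted foot 20 mm deep on its far side. Origin on the table under the middle of the bar's front face; x points through the bar away from the robot (the block comes from the -x side), y runs along the face (the bar covers y from -100 to +100 mm), z up. The block's side is flush when the block's centre is 45 mm in front of the face.
- bush_tall: Steel bush 24 mm across, 30 mm high, standing loose behind the fence. Origin at the centre of its underside. Leave alone.
- gauge_block: Steel gauge block 9 x 30 x 20 mm high, loose, just off the right-hand end of the fence, in front. Origin at its underside. Leave alone.
- bush_wide: Flat steel bush 32 mm across, 12 mm high, loose, to the right of the block. Origin at the centre of its underside. Leave alone.
- vee_block: Ground steel vee block 45 x 44 x 34 mm high, loose, to the left of the block. Origin at the centre of its underside. Leave alone.
- grease_tin: Round tin 66 mm across, 34 mm high, loose, far to the right. Origin at the centre of its underside. Leave alone.

How it is judged:
By the outcome, as a careful person would: the job done as asked, in the order asked, and still so for the second after the job is handed in, with the robot touching nothing.
It also fails if it takes over 54 s, if anything falls off the work surface, if the arm or the gripper's body presses on something with over 40 N, if the wrist force passes 120 N, or if a joint passes its speed limit or range.

## Working session

There is one attempt and no reset: what is moved stays moved. The work goes in short steps, Python scripts to look and compute and a tool call to move; the robot and the scene stay as the last step left them, time stands still between calls to the robot, and variables do not carry over. Pictures are saved under pics/ and viewed, at most 10 in all, crops included, and the job is handed in when it is done.

Besides the shell and the picture viewer there is one more tool, called as name(argument=value, ...) on one line, values as JSON. carry_out: Moves the arm, as the interface text tells. Its arguments: {"type":"object","properties":{"deltas":{"type":"array"},"grip":{"type":"number"},"grip_force":{"type":"number"}},"required":["deltas"]}

```bash
mkdir -p pics; ls
cat > h.py <<'E'
import numpy as np,cv2
from plant import ctrl
def cam(n):
    m=ctrl.camera_model(n);return np.array(m["intrinsics"]),m["k1"],np.array(m["extrinsics"])
def undist(n,uv):
    K,k1,E=cam(n);uv=np.asarray(uv,float).reshape(-1,1,2)
    return cv2.undistortPoints(uv,K,np.array([k1,0,0,0,0.])).reshape(-1,2)
def at_z(n,uv,z):
    K,k1,E=cam(n);s=undist(n,uv);R,t=E[:3,:3],E[:3,3]
    c=-R.T@t;d=np.c_[s,np.ones(len(s))]@R
    return c+d*((z-c[2])/d[:,2])[:,None]
def cloud(n,depth):
    K,k1,E=cam(n);h,w=depth.shape
    u,v=np.meshgrid(np.arange(w),np.arange(h))
    s=undist(n,np.stack([u,v],-1).reshape(-1,2));z=depth.reshape(-1)
    P=np.c_[s*z[:,None],z];P=(P-E[:3,3])@E[:3,:3];P[z==0]=np.nan
    return P.reshape(h,w,3)
E
python3 - <<'E'
from h import *
for n in("top","scene"):
    p,d=ctrl.read_camera(n);cv2.imwrite(f"pics/{n}0.png",p[:,:,::-1]);np.save(f"{n}0.npy",d)
    print(n,cam(n)[2].round(3).tolist())
zs=dict(die_block=.042,fence=.036,bush_tall=.03,gauge_block=.02,bush_wide=.012,vee_block=.034,grease_tin=.034)
for k,z in zs.items():
    for r in ctrl.find_in("top",k)[:2]: print(k,round(r["score"],2),np.round(r["uv"]),at_z("top",r["uv"],z)[0].round(3))
s=ctrl.get_state();print(s)
E
```

```text
pics
top [[0.029, -1.0, 0.002, -0.153], [-0.996, -0.029, -0.084, 0.546], [0.084, 0.001, -0.996, 0.953], [0.0, 0.0, 0.0, 1.0]]
scene [[0.902, -0.431, 0.008, -0.565], [-0.317, -0.675, -0.667, 0.121], [0.293, 0.599, -0.745, 0.787], [0.0, 0.0, 0.0, 1.0]]
die_block 0.63 [224. 240.] [ 0.489 -0.043  0.042]
fence 0.82 [230. 174.] [ 0.615 -0.049  0.036]
bush_tall 0.6 [209. 148.] [ 0.665 -0.006  0.03 ]
bush_wide 0.6 [293. 249.] [ 0.476 -0.174  0.012]
vee_block 0.79 [159. 259.] [0.45  0.079 0.034]
{'time': 0.45, 'qpos': array([-1.39604898e+00,  2.86391281e-01,  1.57680025e+00,  3.61745744e-05,
        1.27857953e+00, -1.50002887e-01]), 'dq': array([ 0.00055687,  0.0005667 , -0.00257388, -0.00026645, -0.0005599 ,
       -0.00031107]), 'joint_efforts': array([-6.10744155e-04, -4.05363321e+01, -2.92451227e+01, -1.70508756e-04,
        1.53932724e-03,  2.32227302e-05]), 'eef_pos': array([ 0.21539908, -0.63965517,  0.23120959]), 'tcp_rot': array([ 9.86846938e-01,  1.61657391e-01,  1.62151511e-05, -8.94080876e-05]), 'contact_force': array([-0.35369555,  0.65230875,  0.99003334]), 'wrist_torque': array([-0.02832383,  0.02736763,  0.01786864]), 'finger_force': 0.0, 'opening': 0.9997310917167886}
```

View pics/top0.png

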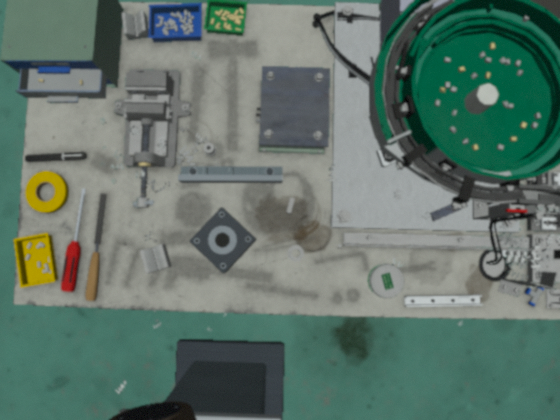

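View pics/scene0.png

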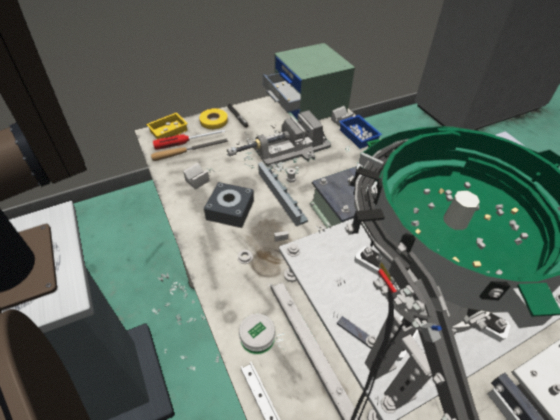

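The top view shows the block at about (224,240), turned roughly 45° to the fence, which runs from (180,174) to (282,174). The gauge block is near (291,205), the vee block near (154,257), and the wide bush is somewhere around (293,249). Next I'll measure these exactly.

```bash
cat >> h.py <<'E'
def rect(n,d,c,rad,z0,z1):
    P=cloud(n,d).reshape(-1,3)
    P=P[np.isfinite(P[:,0])]
    m=(np.abs(P[:,0]-c[0])<rad[0])&(np.abs(P[:,1]-c[1])<rad[1])&(P[:,2]>z0)&(P[:,2]<z1)
    Q=P[m]
    r=cv2.minAreaRect((Q[:,:2]*1000).astype(np.float32))
    return len(Q),np.median(Q[:,2]).round(4),np.round(r[0],1),np.round(r[1],1),round(r[2],2),cv2.boxPoints(r).round(0).tolist()
E
python3 - <<'E'
from h import *
d=np.load("top0.npy")
print("block",rect("top",d,(.489,-.043),(.08,.08),.033,.06))
print("fence",rect("top",d,(.615,-.049),(.03,.12),.028,.05))
for nm,c,r in(("vee",(.455,.09),(.05,.04)),("gauge",(.55,-.172),(.03,.03)),("bushw",(.48,-.2),(.04,.06))):
    try: print(nm,rect("top",d,c,r,.006,.06))
    except Exception as e: print(nm,e)
p=cv2.imread("pics/top0.png")[130:300,120:340]
cv2.imwrite("pics/c0.png",cv2.resize(p,None,fx=3.5,fy=3.5,interpolation=cv2.INTER_CUBIC))
E
```

```text
block (2299, np.float64(0.042), array([489.9, -39.4]), array([90.6, 90.5]), 48.38, [[426.0, -43.0], [494.0, -103.0], [554.0, -36.0], [486.0, 24.0]])
fence (708, np.float64(0.0354), array([609.3, -48.6]), array([ 12.7, 199.4]), 1.68, [[600.0, 51.0], [606.0, -148.0], [619.0, -148.0], [613.0, 51.0]])
vee (622, np.float64(0.0271), array([462.9,  94.2]), array([72.8, 44.1]), 17.64, [[422.0, 104.0], [435.0, 62.0], [504.0, 84.0], [491.0, 126.0]])
gauge (77, np.float64(0.0197), array([ 561.1, -166.1]), array([ 8.9, 30.1]), 77.57, [[545.0, -167.0], [575.0, -174.0], [577.0, -165.0], [547.0, -159.0]])
bushw (107, np.float64(0.0115), array([ 474.8, -189.9]), array([26.7, 51.4]), 28.1, [[451.0, -174.0], [475.0, -219.0], [499.0, -206.0], [475.0, -161.0]])
```

View pics/c0.png

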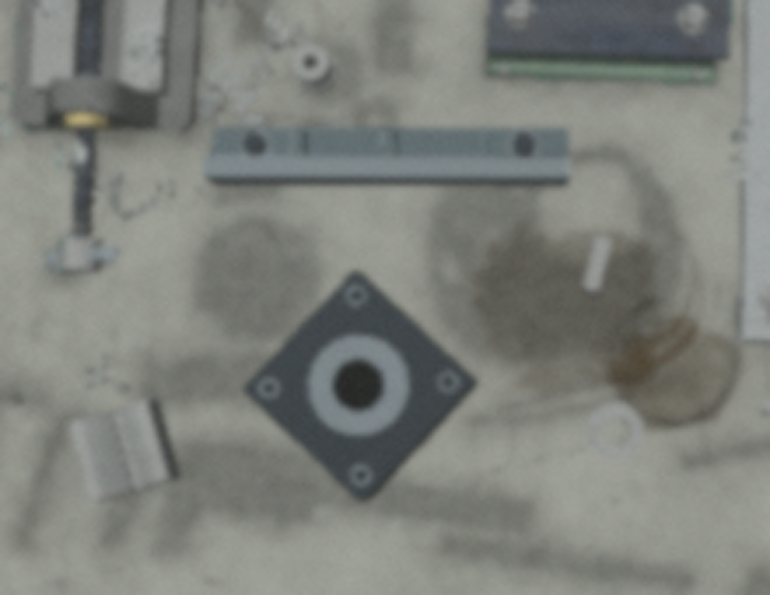

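```bash
cat >> h.py <<'E'
from scipy.spatial.transform import Rotation as Ro
def Rt(deg):  # tool down, tool x at heading deg
    return Ro.from_euler('z',deg,degrees=True)*Ro.from_euler('x',180,degrees=True)
def plan(start,wps):
    """start (x,y,z,psi) commanded; rows in tool axes"""
    p,R=np.array(start[:3]),Rt(start[3])
    for w in wps:
        t=R.inv().apply(np.array(w[:3])-p);r=(R.inv()*Rt(w[3])).as_rotvec()
        print([round(float(v),4) for v in np.r_[t,r]])
def pose():
    s=ctrl.get_state();x=Ro.from_quat(s["tcp_rot"]).as_matrix()[:,0]
    return (*s["eef_pos"],np.degrees(np.arctan2(x[1],x[0])))
E
python3 - <<'E'
from h import *
a=pose();print(np.round(a,4))
W=[(.24,-.59,.20,9),(.285,-.55,.19,-1),(.33,-.51,.18,-11),(.37,-.465,.17,-21),(.41,-.42,.16,-31)]
W2=[(.43,-.36,.15,-40),(.44,-.30,.14,-41.5),(.445,-.24,.13,-41.5),(.445,-.18,.13,-41.5),(.445,-.12,.13,-41.5)]
W3=[(.44,-.06,.12,-41.5),(.437,-.01,.11,-41.5),(.437,.007,.09,-41.5),(.437,.007,.05,-41.5),(.437,.007,.05,-41.5)]
plan(a,W);print();plan(W[-1],W2);print();plan(W2[-1],W3)
E
```

```text
[ 0.2154 -0.6397  0.2312 18.6062]
[0.0392, -0.0392, 0.0312, -0.0, -0.0, 0.1677]
[0.0946, -0.0628, 0.0412, 0.0, -0.0, 0.3422]
[0.15, -0.0863, 0.0512, 0.0, -0.0, 0.5167]
[0.2022, -0.1162, 0.0612, 0.0, -0.0, 0.6913]
[0.2545, -0.1461, 0.0712, -0.0, -0.0, 0.8658]

[-0.0138, -0.0617, 0.01, 0.0, -0.0, 0.1571]
[-0.0361, -0.1183, 0.02, 0.0, -0.0, 0.1833]
[-0.0627, -0.1723, 0.03, 0.0, -0.0, 0.1833]
[-0.0936, -0.2237, 0.03, 0.0, -0.0, 0.1833]
[-0.1245, -0.2752, 0.03, 0.0, -0.0, 0.1833]

[-0.0435, -0.0416, 0.01, 0.0, 0.0, 0.0]
[-0.0789, -0.0771, 0.02, 0.0, 0.0, 0.0]
[-0.0901, -0.0898, 0.04, 0.0, 0.0, 0.0]
[-0.0901, -0.0898, 0.08, 0.0, 0.0, 0.0]
[-0.0901, -0.0898, 0.08, 0.0, 0.0, 0.0]
```

carry_out(deltas=[0.039,-0.039,0.031,0,0,0.168,0.095,-0.063,0.041,0,0,0.342,0.15,-0.086,0.051,0,0,0.517,0.202,-0.116,0.061,0,0,0.691,0.254,-0.146,0.071,0,0,0.866], grip=60)

```text
time: 1.08
eef_pos: [0.4107, -0.4189, 0.1604]
tcp_rot: [0.963, -0.27, 0.0, 0.0]
contact_force: [0.4, -0.2, -0.6]
opening: 0.6
finger_force: 0.0
```

carry_out(deltas=[-0.014,-0.062,0.01,0,0,0.157,-0.036,-0.118,0.02,0,0,0.183,-0.063,-0.172,0.03,0,0,0.183,-0.094,-0.224,0.03,0,0,0.183,-0.124,-0.275,0.03,0,0,0.183])

```text
time: 1.7
eef_pos: [0.4448, -0.1188, 0.1305]
tcp_rot: [0.935, -0.354, 0.0, -0.0]
contact_force: [0.9, -0.5, 0.7]
opening: 0.6
finger_force: 0.0
```

carry_out(deltas=[-0.043,-0.042,0.01,0,0,0,-0.079,-0.077,0.02,0,0,0,-0.09,-0.09,0.04,0,0,0,-0.09,-0.09,0.08,0,0,0,-0.09,-0.09,0.08,0,0,0])

```text
time: 2.33
eef_pos: [0.4345, 0.0072, 0.048]
tcp_rot: [0.935, -0.354, -0.003, 0.001]
contact_force: [0.1, -0.8, -0.7]
opening: 0.597
finger_force: 0.0
```

Run:
```python
from h import *
print(np.round(pose(),4))
p,d=ctrl.read_camera("top");np.save("top1.npy",d)
p2,d2=ctrl.read_camera("scene")
a=cv2.resize(p[180:320,120:320],None,fx=3,fy=3);b=p2[120:260,120:320];b=cv2.resize(b,None,fx=3,fy=3)
cv2.imwrite("pics/c1.png",np.vstack([a,b])[:,:,::-1][::1][:840].copy() if 0 else cv2.resize(np.vstack([a,b])[:,:,::-1],(428,600)))
```

```text
[ 4.34500e-01  7.20000e-03  4.80000e-02 -4.14517e+01]
```

View pics/c1.png

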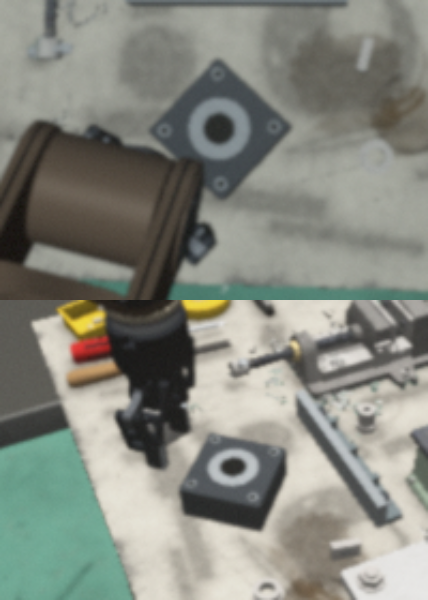

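The block is clear of the fingers: the top view shows its centre at about (219,128) in the crop, with both fingers in front of its near-left side. I'll lower the hand next.

carry_out(deltas=[0,0,0.02,0,0,0,0,0,0.041,0,0,0,0.004,0,0.041,0,0,0,0.008,0,0.041,0,0,0])

```text
time: 2.92
eef_pos: [0.4449, 0.0003, 0.0111]
tcp_rot: [0.935, -0.354, 0.002, -0.0]
contact_force: [0.6, 0.0, 0.5]
opening: 0.603
finger_force: 0.0
```

carry_out(deltas=[0.003,0,0,0,0,0,0.006,0,0,0,0,0,0.009,0,0,0,0,0])

```text
time: 3.3
eef_pos: [0.4479, -0.0032, 0.0093]
tcp_rot: [0.935, -0.354, -0.004, -0.001]
contact_force: [-6.7, 8.4, 8.6]
opening: 0.598
finger_force: 5.3
```

```bash
cat >> h.py <<'E'
def arc(start,c0,psis,rho=.06,L=.0545,z=.0095):
    u=lambda a:np.array([np.cos(np.radians(a)),np.sin(np.radians(a))])
    O=np.array(c0)+rho*u(start[3]+90);W=[]
    for a in psis:
        c=O-rho*u(a+90);W.append((*(c-L*u(a)),z,a))
    for i in range(0,len(W),5):
        plan(start if i==0 else W[i-1],W[i:i+5]);print(np.round(W[min(i+4,len(W)-1)],4),c.round(4))
E
python3 - <<'E'
from h import *
arc((.4492,-.0038,.0095,-41.5),(.490,-.040),-41.5+2.16*np.arange(1,11))
E
```

```text
[0.0023, 0.0021, 0.0, 0.0, 0.0, -0.0377]
[0.0047, 0.004, 0.0, 0.0, 0.0, -0.0754]
[0.0072, 0.0058, 0.0, 0.0, 0.0, -0.1131]
[0.0097, 0.0076, 0.0, -0.0, 0.0, -0.1508]
[0.0123, 0.0092, 0.0, -0.0, 0.0, -0.1885]
[ 4.523e-01 -1.880e-02  9.500e-03 -3.070e+01] [ 0.5093 -0.0515]
[0.0023, 0.002, 0.0, 0.0, 0.0, -0.0377]
[0.0047, 0.0039, 0.0, 0.0, 0.0, -0.0754]
[0.0071, 0.0058, 0.0, 0.0, 0.0, -0.1131]
[0.0096, 0.0075, 0.0, 0.0, 0.0, -0.1508]
[0.0122, 0.0091, 0.0, 0.0, 0.0, -0.1885]
[ 4.581e-01 -3.290e-02  9.500e-03 -1.990e+01] [ 0.5093 -0.0515]
```

carry_out(deltas=[0.0023,0.0021,0,0,0,-0.038,0.0047,0.004,0,0,0,-0.075,0.0072,0.0058,0,0,0,-0.113,0.0097,0.0076,0,0,0,-0.151,0.0123,0.0092,0,0,0,-0.1885])

```text
time: 3.92
eef_pos: [0.4495, -0.0183, 0.0089]
tcp_rot: [0.964, -0.265, -0.005, -0.001]
contact_force: [-8.3, 5.6, 9.2]
opening: 0.597
finger_force: 5.4
```

```bash
cat >> h.py <<'E'
def look(n=1):
    p,d=ctrl.read_camera("top")
    P=cloud("top",d).reshape(-1,3);pz=pose()
    print("pose",np.round(pz,4),"F",np.round(ctrl.get_state()["contact_force"],1))
    g=pz[3];h=np.array([np.cos(np.radians(g)),np.sin(np.radians(g))]);c=np.array(pz[:2])+.056*h
    m=(np.hypot(P[:,0]-c[0],P[:,1]-c[1])<.07)&(P[:,2]>.035)&(P[:,2]<.049)
    Q=P[m,:2]
    r=cv2.minAreaRect((Q*1000).astype(np.float32))
    print("block",len(Q),np.round(r[0],1),np.round(r[1],1),round(r[2],2),"expected c",c.round(4))
    return p
E
python3 - <<'E'
from h import *
look()
E
```

```text
pose [ 4.49900e-01 -1.87000e-02  8.80000e-03 -3.06036e+01] F [-7.6  5.3  5.7]
block 1659 [499.6 -47.6] [90.5 86.9] 58.8 expected c [ 0.4981 -0.0472]
```

carry_out(deltas=[0.0023,0.002,0,0,0,-0.038,0.0047,0.0039,0,0,0,-0.075,0.0071,0.0058,0,0,0,-0.113,0.0096,0.0075,0,0,0,-0.151,0.0122,0.0091,0,0,0,-0.1885])

```text
time: 4.6
eef_pos: [0.4551, -0.0327, 0.0086]
tcp_rot: [0.985, -0.172, -0.005, -0.001]
contact_force: [-9.4, 4.2, 8.2]
opening: 0.602
finger_force: 5.2
```

Run:
```python
from h import *
look()
arc((.4581,-.0329,.0095,-19.9),(.5093,-.0515),-19.9+2.16*np.arange(1,11))
```

```text
pose [ 4.55600e-01 -3.31000e-02  8.60000e-03 -1.97721e+01] F [-6.   2.6  2.8]
block 1572 [519.9 -55.4] [90.5 64.7] 70.2 expected c [ 0.5083 -0.052 ]
[0.0023, 0.0021, 0.0, 0.0, 0.0, -0.0377]
[0.0046, 0.004, 0.0, 0.0, 0.0, -0.0754]
[0.0071, 0.0058, 0.0, 0.0, 0.0, -0.1131]
[0.0096, 0.0076, 0.0, 0.0, 0.0, -0.1508]
[0.0122, 0.0092, 0.0, 0.0, 0.0, -0.1885]
[ 0.4664 -0.0457  0.0095 -9.1   ] [ 0.5315 -0.0551]
[0.0023, 0.002, 0.0, 0.0, 0.0, -0.0377]
[0.0047, 0.0039, 0.0, 0.0, 0.0, -0.0754]
[0.0071, 0.0058, 0.0, 0.0, 0.0, -0.1131]
[0.0096, 0.0075, 0.0, 0.0, 0.0, -0.1508]
[0.0122, 0.0091, 0.0, 0.0, 0.0, -0.1885]
[ 0.477  -0.0567  0.0095  1.7   ] [ 0.5315 -0.0551]
```

carry_out(deltas=[0.0023,0.0021,0,0,0,-0.038,0.0046,0.004,0,0,0,-0.075,0.0071,0.0058,0,0,0,-0.113,0.0096,0.0076,0,0,0,-0.151,0.0122,0.0092,0,0,0,-0.1885])

```text
time: 5.28
eef_pos: [0.4635, -0.0459, 0.0085]
tcp_rot: [0.997, -0.079, -0.005, -0.001]
contact_force: [-10.1, 0.7, 5.8]
opening: 0.6
finger_force: 4.8
```

carry_out(deltas=[0.0023,0.002,0,0,0,-0.038,0.0047,0.0039,0,0,0,-0.075,0.0071,0.0058,0,0,0,-0.113,0.0096,0.0075,0,0,0,-0.151,0.0122,0.0091,0,0,0,-0.1885])

```text
time: 5.9
eef_pos: [0.4746, -0.0573, 0.0086]
tcp_rot: [1.0, 0.016, -0.004, -0.001]
contact_force: [-8.7, -0.3, 4.6]
opening: 0.601
finger_force: 4.2
```

Run:
```python
from h import *
p=look()
d=ctrl.read_camera("top")[1];np.save("top2.npy",d)
print(rect("top",d,(.609,-.049),(.03,.12),.028,.042))
P=cloud("top",d)
def fitedge(P,zc,dz,c,side,ylim):
    # sub-pixel-ish: per image column, extreme x of points at the top height
    M=(np.abs(P[...,2]-zc)<dz)&(np.abs(P[...,0]-c)<.07)&(P[...,1]>ylim[0])&(P[...,1]<ylim[1])
    pts=[]
    for j in range(P.shape[1]):
        r=np.where(M[:,j])[0]
        if len(r)>2:
            i=r.min() if side>0 else r.max();pts.append(P[i,j,:2])
    pts=np.array(pts);k=np.polyfit(pts[:,1],pts[:,0],1)
    res=pts[:,0]-np.polyval(k,pts[:,1]);g=abs(res)<.002;k=np.polyfit(pts[g,1],pts[g,0],1)
    print("edge: yaw",np.degrees(np.arctan(-k[0])).round(2),"x at y=-.05",np.polyval(k,-.05).round(4),g.sum())
fitedge(P,.042,.004,.54,1,(-.096,-.016))
fitedge(P,.0355,.004,.61,-1,(-.14,.04))
c=cv2.resize(p[150:290,150:320],None,fx=4,fy=4,interpolation=cv2.INTER_CUBIC)
cv2.imwrite("pics/c2.png",c[:,:,::-1])
```

```text
pose [ 0.4752 -0.0575  0.0086  1.8558] F [-5.2 -0.1  1.3]
block 1349 [537.7 -54.9] [74.  89.2] 1.73 expected c [ 0.5312 -0.0557]
(711, np.float64(0.0353), array([610.6, -48.8]), array([ 15.1, 198.8]), 1.55, [[600.0, 50.0], [606.0, -148.0], [621.0, -148.0], [615.0, 51.0]])Traceback (most recent call last):
  File "<stdin>", line 17, in <module>
  File "<stdin>", line 15, in fitedge
    raise TypeError("expected non-empty vector for x")
TypeError: expected non-empty vector for x
```

```bash
cat >> h.py <<'E'
def edge(P,zc,xr,side,yr):
    M=(np.abs(P[...,2]-zc)<.004)&(P[...,0]>xr[0])&(P[...,0]<xr[1])&(P[...,1]>yr[0])&(P[...,1]<yr[1])
    q=[]
    for j in range(P.shape[1]):
        r=np.where(M[:,j])[0]
        if len(r)>2: q.append(P[r.min() if side>0 else r.max(),j,:2])
    q=np.array(q);k=np.polyfit(q[:,1],q[:,0],1);s=q[:,0]-np.polyval(k,q[:,1])
    print("yaw %.2f x(-.05) %.4f rms %.4f n %d"%(np.degrees(np.arctan(-k[0])),np.polyval(k,-.05),s.std(),len(q)))
E
python3 - <<'E'
from h import *
ps,ds=[],[]
for i in range(3):
    p,d=ctrl.read_camera("top");ps.append(p.astype(float));ds.append(d)
    P=cloud("top",d);edge(P,.042,(.53,.595),1,(-.095,-.017));edge(P,.0355,(.59,.63),-1,(-.14,.04))
p=np.mean(ps,0).astype(np.uint8)
cv2.imwrite("pics/c2.png",cv2.resize(p[150:290,150:320],None,fx=4,fy=4,interpolation=cv2.INTER_CUBIC)[:,:,::-1])
# grey gradient sub-pixel edges
g=cv2.GaussianBlur(p.mean(2),(0,0),1)
G=np.diff(g,axis=0)
np.save("g.npy",g)
print(np.round(pose(),4))
E
```

```text
yaw 1.73 x(-.05) 0.5739 rms 0.0007 n 42
yaw 1.56 x(-.05) 0.6037 rms 0.0004 n 94
yaw 1.69 x(-.05) 0.5742 rms 0.0003 n 42
yaw 1.57 x(-.05) 0.6037 rms 0.0003 n 94
yaw 1.52 x(-.05) 0.5741 rms 0.0005 n 42
yaw 1.61 x(-.05) 0.6038 rms 0.0005 n 94
[ 0.4752 -0.0575  0.0086  1.7997]
```

View pics/c2.png

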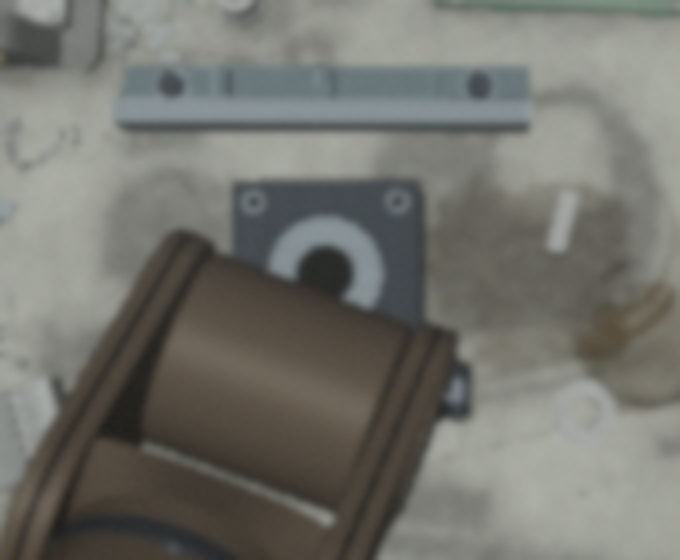

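The block's far edge is parallel to the fence face to about 0.1°, with a gap of about 29.6 mm (edge at row 182 and face at row 128 in the crop). Now I'll push straight.

carry_out(deltas=[0.004,0,0,0,0,0,0.008,0,0,0,0,0,0.012,0,0,0,0,0,0.016,0,0,0,0,0,0.02,0,0,0,0,0])

```text
time: 6.78
eef_pos: [0.4943, -0.0566, 0.0085]
tcp_rot: [1.0, 0.016, -0.005, -0.001]
contact_force: [-9.5, -0.3, 6.0]
opening: 0.6
finger_force: 4.6
```

Run:
```python
from h import *
for i in range(3):
    p,d=ctrl.read_camera("top")
    P=cloud("top",d);edge(P,.042,(.55,.597),1,(-.095,-.017));edge(P,.0355,(.60,.63),-1,(-.14,.04))
print(np.round(pose(),4),ctrl.get_state()["contact_force"].round(1))
```

```text
yaw 2.67 x(-.05) 0.5929 rms 0.0015 n 42
yaw 1.66 x(-.05) 0.6037 rms 0.0003 n 94
yaw 3.23 x(-.05) 0.5946 rms 0.0020 n 42
yaw 1.66 x(-.05) 0.6037 rms 0.0003 n 94
yaw 2.70 x(-.05) 0.5944 rms 0.0021 n 42
yaw 1.53 x(-.05) 0.6038 rms 0.0004 n 94
[ 0.4953 -0.0566  0.0085  1.7614] [-5.7 -0.2  1.3]
```

```bash
cat >> h.py <<'E'
def edge2(P,zc,xr,side,yr,dz=.004):
    M=(np.abs(P[...,2]-zc)<dz)&(P[...,0]>xr[0])&(P[...,0]<xr[1])&(P[...,1]>yr[0])&(P[...,1]<yr[1])
    q=np.array([P[(np.where(M[:,j])[0].min() if side>0 else np.where(M[:,j])[0].max()),j,:2] for j in range(P.shape[1]) if M[:,j].sum()>2])
    l=cv2.fitLine((q*1000).astype(np.float32),cv2.DIST_HUBER,0,.3,.01).ravel()
    k=l[0]/l[1];x=l[2]+k*(-50-l[3]);s=q[:,0]*1000-(x+k*(q[:,1]*1000+50))
    print("yaw %.2f x(-.05) %.1f"%(np.degrees(np.arctan(-k)),x),"n",len(q),"res",np.round(s[::3],1) if side>0 else "")
E
python3 - <<'E'
from h import *
D=[]
for i in range(2):
    p,d=ctrl.read_camera("top");D.append(d)
    P=cloud("top",d);edge2(P,.042,(.55,.597),1,(-.095,-.017),.003)
    edge2(P,.042,(.55,.597),1,(-.092,-.017),.002)
print(np.round(pose(),4))
np.save("g2.npy",p)
cv2.imwrite("pics/c3.png",cv2.resize(p[140:210,160:300],None,fx=5,fy=5,interpolation=cv2.INTER_CUBIC)[:,:,::-1])
E
```

```text
yaw 1.61 x(-.05) 595.2 n 42 res [-13.7   0.1  -2.2   0.2   0.2   0.1   0.2  -0.1   0.2  -0.1   0.1   0.3
   0.   -0.1]
yaw 2.71 x(-.05) 594.2 n 40 res [-12.1   1.6  -0.8  -0.7  -0.6   1.2  -1.1   0.7  -1.6   0.5   0.6  -3.6
   0.3   0.1]
yaw 1.38 x(-.05) 595.0 n 42 res [-19.4   0.1  -1.9   0.3  -0.1  -0.1  -0.1   0.3  -0.1   0.1  -2.    0.2
   0.2   0.4]
yaw 2.04 x(-.05) 594.5 n 40 res [-21.9   0.9  -1.1  -1.3   0.5   0.5   0.4   0.7   0.3   0.4  -1.7   0.3
   0.3   0.5]
[ 0.4954 -0.0567  0.0085  1.7602]
```

View pics/c3.png

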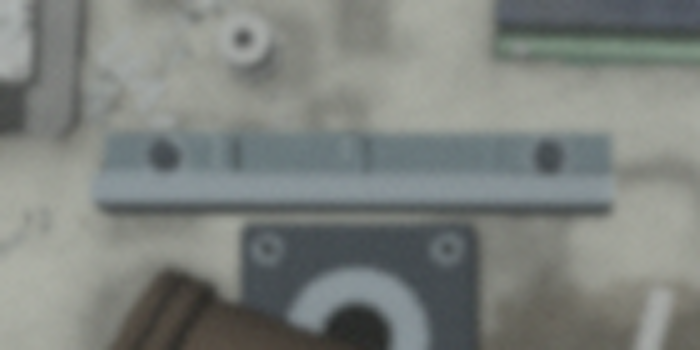

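The block is still square to the fence (edge at 1.6°, fence at 1.6°), with a gap of about 9 mm. I'll close it slowly.

carry_out(deltas=[0.0015,0,0,0,0,0,0.003,0,0,0,0,0,0.0045,0,0,0,0,0,0.006,0,0,0,0,0,0.007,0,0,0,0,0])

```text
time: 7.65
eef_pos: [0.5013, -0.0564, 0.0085]
tcp_rot: [1.0, 0.016, -0.005, -0.001]
contact_force: [-9.7, -0.2, 5.3]
opening: 0.602
finger_force: 4.6
```

carry_out(deltas=[0.0007,0,0,0,0,0,0.0014,0,0,0,0,0,0.002,0,0,0,0,0])

```text
time: 8.02
eef_pos: [0.5026, -0.0564, 0.0085]
tcp_rot: [1.0, 0.016, -0.006, -0.001]
contact_force: [-12.7, -1.1, 8.4]
opening: 0.601
finger_force: 6.3
```

carry_out(deltas=[0.0007,0,0,0,0,0,0.0014,0,0,0,0,0,0.002,0,0,0,0,0])

```text
time: 8.4
eef_pos: [0.5025, -0.0563, 0.0085]
tcp_rot: [1.0, 0.016, -0.009, -0.001]
contact_force: [-19.2, -2.3, 16.0]
opening: 0.599
finger_force: 9.9
```

carry_out(deltas=[0.001,0,0,0,0,0,0.002,0,0,0,0,0,0.002,0,0,0,0,0])

```text
time: 8.78
eef_pos: [0.5023, -0.0563, 0.0085]
tcp_rot: [1.0, 0.016, -0.012, -0.001]
contact_force: [-25.0, -3.3, 21.1]
opening: 0.602
finger_force: 12.9
```

Run:
```python
from h import *
for i in range(2):
    p,d=ctrl.read_camera("top")
    P=cloud("top",d);edge2(P,.0422,(.55,.61),1,(-.092,-.02),.003)
print(np.round(pose(),4),ctrl.get_state()["contact_force"].round(1),ctrl.get_state()["wrist_torque"].round(2))
```

```text
yaw 3.02 x(-.05) 602.1 n 39 res [-6.6 -0.7 -0.8 -1.3  1.  -1.   4.6  0.6  2.5  0.3 -1.8 -2.4 -0. ]
yaw 2.04 x(-.05) 601.3 n 39 res [-7.8  0.  -0.1  1.8  1.4 -2.5  1.4 -0.6  1.6 -2.2 -0.5 -0.8 -0.4]
[ 0.5024 -0.0563  0.0085  1.8424] [-24.1  -4.1  20.1] [-0.55  3.47 -0.14]
```

carry_out(deltas=[-0.003,0,0,0,0,0,-0.007,0,0,0,0,0,-0.012,0,0,0,0,0,-0.022,0,0,0,0,0,-0.036,0,0,0,0,0])

```text
time: 9.5
eef_pos: [0.4745, -0.0579, 0.0095]
tcp_rot: [1.0, 0.015, 0.0, 0.0]
contact_force: [0.4, -0.4, -0.4]
opening: 0.597
finger_force: 0.0
```

carry_out(deltas=[0,0,-0.02,0,0,0,0,0,-0.06,0,0,0,0,0.02,-0.12,0,0,0,0,0.07,-0.15,0,0,0,0,0.13,-0.15,0,0,0])

```text
time: 10.12
eef_pos: [0.4801, -0.1895, 0.1634]
tcp_rot: [1.0, 0.016, 0.003, 0.002]
contact_force: [0.9, 0.5, -0.1]
opening: 0.599
finger_force: 0.0
```

carry_out(deltas=[-0.02,0.06,0,0,0,0,-0.04,0.12,0,0,0,0,-0.06,0.16,0,0,0,0,-0.06,0.16,0,0,0,0])

```text
time: 10.62
eef_pos: [0.4216, -0.3518, 0.1592]
tcp_rot: [1.0, 0.012, -0.0, 0.0]
contact_force: [-0.4, 1.0, 0.1]
opening: 0.601
finger_force: 0.0
```

Run:
```python
from h import *
for i in range(2):
    p,d=ctrl.read_camera("top")
    P=cloud("top",d)
    edge2(P,.0422,(.52,.608),-1,(-.092,-.02),.003);edge2(P,.0355,(.59,.63),-1,(-.145,-.11));edge2(P,.0355,(.59,.63),-1,(.0,.045))
print("block",rect("top",d,(.559,-.055),(.06,.06),.0395,.05))
print("block low cut",rect("top",d,(.54,-.055),(.05,.06),.036,.05))
print("vee",rect("top",d,(.455,.09),(.05,.04),.006,.06)[2:5],"gauge",rect("top",d,(.56,-.168),(.025,.02),.006,.06)[2:5])
print(np.round(pose(),4))
cv2.imwrite("pics/c4.png",cv2.resize(p[130:300,120:340],None,fx=3.5,fy=3.5,interpolation=cv2.INTER_CUBIC)[:,:,::-1])
```

```text
yaw 0.87 x(-.05) 521.2 n 40 res 
yaw 1.21 x(-.05) 604.3 n 19 res 
yaw 1.65 x(-.05) 603.8 n 24 res 
yaw 0.03 x(-.05) 520.9 n 40 res 
yaw 1.98 x(-.05) 603.2 n 19 res 
yaw 1.76 x(-.05) 603.9 n 24 res 
block (2050, np.float64(0.0422), array([563.2, -53. ]), array([99. , 91.2]), 1.89, [[512.0, -9.0], [515.0, -100.0], [614.0, -97.0], [611.0, -6.0]])
block low cut (1946, np.float64(0.042), array([552.5, -54.3]), array([77.4, 89.4]), 1.71, [[513.0, -11.0], [515.0, -100.0], [593.0, -98.0], [590.0, -8.0]])
vee (array([463.2,  94.4]), array([72.7, 43.7]), 18.86) gauge (array([ 561.2, -166.2]), array([ 8.9, 29.9]), 77.59)
[ 0.4228 -0.3491  0.1589  1.6347]
```

View pics/c4.png

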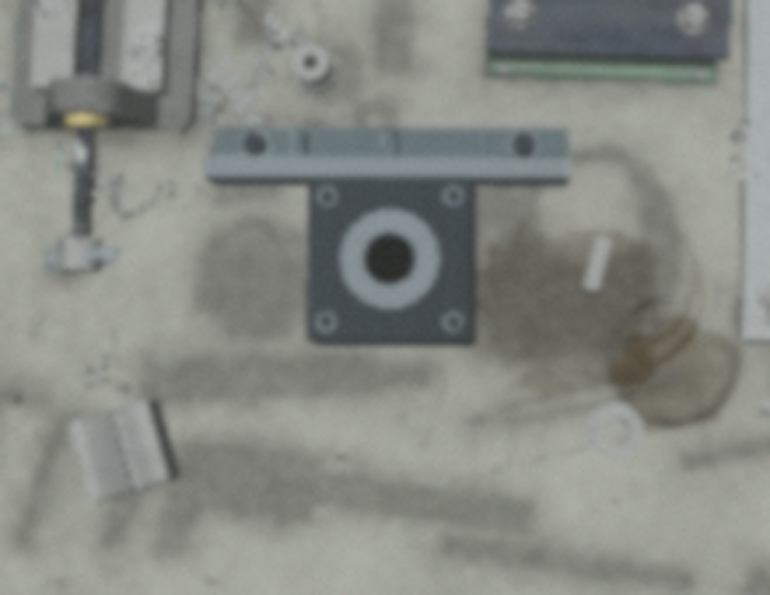

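The block lies flush: its far edge meets the fence front face along rows of about 182 in the crop, its near side is 90 mm in front of the face, and the small parts have not moved.

```bash
python3 -c "
from plant import ctrl
print(ctrl.sign_off())"
```

```text
the job is handed in; nothing more can be done
None
```

The die block was squared up before contact and now lies flush against the fence, with the hand clear; I handed the job in at about 11 s, and in the last picture the small parts are where they were (the grease tin was out of that view and out of the arm's path).

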